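# Tip the cleaned clipper guards from the bath beaker into the drying tray

## Task

The three clipper guards are clean: lift the square steel beaker that holds them out of the small ultrasonic bath, hold it low over the drying tray, its mouth no more than a hand's breadth above it, and tip it well past level until all three guards have slid out into the tray. Then stand the empty beaker upright in the white drip dish, flat on its floor, set down and not dropped; leave the other things on the counter where they are.

Things in the scene. Friction and masses are not known exactly. Their poses are not given: they have to be found in the camera images.
- beaker: square open beaker of plain steel, 62 x 62 mm outside, 95 mm tall, wall 3 mm (inside 56 x 56), bottom 5 mm thick, about 0.25 kg; origin at the centre of its underside, z along the beaker from bottom to mouth, x and y square to its flat sides. It starts upright on the floor of the bath's tank, guards inside; the guards slide off its wall only when that slopes down by 25 to 40 degrees
- beaker_mouth (a point): centre of the beaker's mouth, 95 mm from its underside
- guard_1: black clipper comb guard, 43 x 44 x 14 mm, about 20 g, loose in the beaker at the start; origin at the centre of its underside, z up when it lies on its teeth
- guard_2: second clipper comb guard, same size and origin
- guard_3: third clipper comb guard, same size and origin
- drying_tray: shallow aluminium tray with drain ribs, 180 mm along its x, 140 mm along its y, 30 mm tall, wall 3 mm, floor 3 mm with ribs 3 mm high; it does not move; origin at the centre of its underside
- drip_dish: low white square dish, 88 x 88 mm, rim 10 mm tall and 9 mm wide round a recess 70 x 70 mm whose floor is 4 mm above the worktop; it does not move; origin at the centre of its underside, x and y square to its sides
- bath: small white ultrasonic bath, an open tank in a housing 104 mm along its x, 156 mm along its y, 127 mm tall; tank inside 86 x 138 mm, its floor 22 mm above the worktop, so the beaker's rim is 10 mm below the bath's; knob and switch on the front are not used; it does not move; origin at the centre of its underside
- cream_tube: white upright cream bottle, 29 x 42 x 85 mm, behind the work; leave alone; origin at the centre of its underside
- clipper_2: dark grey cordless hair clipper, 44 x 178 x 35 mm, lying behind the work; leave alone; origin at the centre of its underside, long axis y
- trimmer: small black trimmer, 25 x 125 x 21 mm, lying behind the work; leave alone; origin at the centre of its underside
There are look-alikes about, which are no part of the job. What is shaped like the beaker but blue or yellow is not meant.

How it is judged:
On the way:
1. the beaker is held low over the tray, tipped well past level (angle between beaker's own z axis and vertical above 2 rad and horizontal distance between beaker_mouth and drying_tray below 0.1 m and height (world z) of beaker_mouth below 0.15 m), for 0.2 s.
At the end, for the whole second after the job is handed in: All three guards lie at rest inside the drying tray (centres within its walls, below 60 mm). The beaker stands upright (within 0.06 rad) on the floor of the drip dish, centred within 6 mm, its underside less than 2.5 mm above the dish floor, released and at rest (x of guard_1 in the frame of drying_tray between -0.087 and 0.087 m and y of guard_1 in the frame of drying_tray between -0.067 and 0.067 m and height (world z) of each of guard_1, guard_2, guard_3 below 0.06 m and linear speed of each of guard_1, guard_2, guard_3, beaker below 0.03 m/s and x of guard_2 in the frame of drying_tray between -0.087 and 0.087 m and y of guard_2 in the frame of drying_tray between -0.067 and 0.067 m and x of guard_3 in the frame of drying_tray between -0.087 and 0.087 m and y of guard_3 in the frame of drying_tray between -0.067 and 0.067 m and x of beaker in the frame of drip_dish between -0.006 and 0.006 m and y of beaker in the frame of drip_dish between -0.006 and 0.006 m and z of beaker in the frame of drip_dish below 0.0065 m and angle between beaker's own z axis and vertical below 0.06 rad); the robot touches nothing.
It fails at once if the beaker dropped into the dish (within 12 mm of its floor faster than 0.45 m/s) (horizontal distance between beaker and drip_dish below 0.03 m and z of beaker in the frame of drip_dish below 0.016 m and linear speed of beaker above 0.45 m/s).
It fails at once if the cream tube was pushed over 20 mm (distance of cream_tube from where it was at the start of the episode above 0.02 m).
It fails at once if the clipper was pushed over 20 mm (distance of clipper_2 from where it was at the start of the episode above 0.02 m).
It fails at once if the trimmer was pushed over 20 mm (distance of trimmer from where it was at the start of the episode above 0.02 m).
It also fails if it takes over 72 s, if anything falls off the work surface, if the arm or the gripper's body presses on something with over 40 N, if the wrist force passes 120 N, or if a joint passes its speed limit or range.

## Robot

A 6-joint arm with a two-finger parallel gripper is mounted at the origin on a cart in front of the work surface, level with it; the furniture and walls round the work are solid. World frame = base frame: x ahead of the robot, y to its left, z up, the work surface at z = 0. Lengths are in m, angles in rad, forces in N, time in s.
With the tool pointing down it reaches from about 0.25 to 0.8 m from the base axis. Payload 8.5 kg.
Tool frame: the origin (TCP) lies between the finger pads; the fingertips stand env.tip_reach ahead of it and the grasp point (between the pads) lies 2 mm behind it (env.tip_reach is the distance from the TCP to the fingertips, in m); z points along the fingers, y is the line along which they close (so a half turn about z gives the same grasp; the last joint's range is limited). The gripper opens to 85 mm and grips with 20 to 120 N. Pads are 22 mm wide; open, the fingers measure 114 mm over their backs; the gripper's body (76 mm by 85 mm) begins 54 mm behind the grasp point. The pads swing forward as they close: fully open they stand 13 mm farther back than shut.
Start: joints at [1.118, 0.238, -0.013, 1.319, 0, 1.571], TCP at [0.23, 0.472, 0.248] pointing down, gripper open.
Joint ranges: [-2.66, 2.66], [-1.03, 1.9], [-1.14, 1.46], [-1.82, 2.27], [-1.45, 1.34], [-3.14, 3.14]. Speed limits (rad/s): [2.22, 2.22, 2.79, 3.14, 3.14, 3.14].

## Interface

Orientations are given as a rotation vector (axis times angle).
In Python, from station import env gives the robot as it stands. Calls block until the motion is done:
- env.goto(position, orientation): joint-space move of the TCP to a pose.
- env.line_to(position, frame=None, velocity=0.15): straight line of the TCP; frame=None keeps the orientation; velocity is the mean speed in m/s.
- env.set_joints(angles): joint-space move.
- env.release() and env.close(force=None): open the fingers fully, or close them until they stop; force is the grip in N (None keeps the last).
- env.sleep(seconds).
- env.inverse_kinematics(position, orientation): joint angles nearest the present ones, or None.
- env.sense(): the state.
- env.read_camera(name): name is "side" or "top" or "wrist"; returns the picture (420x560x3 uint8, red, green, blue); there is no depth.
- env.camera_model(name): a dict with "fx", "fy", "cx", "cy" (pixels), "position" and "orientation" of the camera in the world; the wrist camera has in their place "hand_eye" (4x4, takes a point from camera to tool coordinates, whose origin is the TCP and whose axes are the flange's). Camera axes: x right, y up, looking along -z (the intrinsics and any distortion apply to the point x, -y, -z); pixel columns grow to the right and rows downward; lengths in m; the calibration is good to about 2 mm. A picture is of the moment at which its call begins: read the wrist's pose just before it. camera_model takes no time and is no camera call.
A pose or a line that the arm cannot do raises env.MotionError and nothing moves.
- env.finish_job(): hands the job in; it is judged then, once.
Trained networks look in the newest picture that a camera, given by its name, has taken for a name from the list of things; names that differ only in an ending like _2 or _b are one class to them, and where a whole thing is asked for, a point or a joint stands for the part that bears it (a point fixed in the world has none). Each returns a list of dicts, best first, with "conf" (0 to 1); they miss things now and then, are a little off and sometimes report something else, mostly with a low value. They report only what shows in the picture. A call takes as long as a camera call. They do not tell look-alikes from the thing itself.
- env.look_for(query, camera): "pixel" ([column, row] in pixels, amid what is visible of it).
The state is a dict: "time_s": time; "q": joint angles; "joint_vel": joint speeds; "effort": joint torques, N m; "position": TCP position; "tool_rot": TCP orientation; "contact_force": force on the tool from outside, world axes, zero at the start; "torque": the same for the moment, N m; "width": finger opening in m; "gripper_force": force on a finger pad.
Only numpy, scipy, OpenCV 4.12 (cv2) and the standard library are available. Lean on these libraries where they do the work, as an engineer would, in place of code of your own. Each camera call takes 0.05 s, during which the arm holds its last target. There are 200 camera calls.

## Working session

There is one attempt and no reset: what is moved stays moved. The work goes in short steps, each a Python script; the robot and the scene stay as the last script left them, time stands still between calls to the robot, and variables do not carry over. Pictures are saved under pics/ and viewed, at most 10 in all, crops included, and the job is handed in when it is done.

```bash
ls; mkdir -p pics; python3 - <<'E'
from station import env
import cv2,numpy as np
for c in ["top","side"]:
    im=env.read_camera(c); cv2.imwrite(f"pics/{c}0.png",im[:,:,::-1])
    m=env.camera_model(c); print(c,m)
    for q in ["beaker","drying_tray","drip_dish","bath","cream_tube","clipper_2","trimmer","guard_1"]:
        print(q,[(np.round(d["pixel"]).tolist(),round(d["conf"],2)) for d in env.look_for(q,c)])
print(env.camera_model("wrist"),env.tip_reach,env.sense())
E
```

```text
pics
top {'fx': 452.50462646824326, 'fy': 452.50462646824326, 'cx': 278.4570419831218, 'cy': 205.06890370900172, 'position': array([3.34626154e-01, 4.23914286e-04, 1.18673533e+00]), 'orientation': array([ 0.16440653, -0.15874873, -1.50388139])}
beaker [([234.0, 275.0], 0.88), ([298.0, 278.0], 0.76), ([159.0, 263.0], 0.69), ([389.0, 155.0], 0.34)]
drying_tray [([394.0, 239.0], 0.55)]
drip_dish [([280.0, 224.0], 0.64)]
bath [([152.0, 276.0], 0.65)]
cream_tube [([288.0, 142.0], 0.51)]
clipper_2 [([388.0, 153.0], 0.88), ([289.0, 141.0], 0.49)]
trimmer [([325.0, 149.0], 0.7)]
guard_1 [([167.0, 272.0], 0.62), ([160.0, 271.0], 0.48), ([325.0, 146.0], 0.25)]
side {'fx': 399.7641628453976, 'fy': 399.7641628453976, 'cx': 274.0948365954711, 'cy': 217.3361470516606, 'position': array([ 0.27884228, -0.78382846,  0.80255143]), 'orientation': array([ 0.87718393, -0.15308469, -0.35743161])}
beaker [([202.0, 230.0], 0.93), ([190.0, 178.0], 0.83), ([217.0, 269.0], 0.66)]
drying_tray [([298.0, 335.0], 0.83)]
drip_dish [([257.0, 252.0], 0.81), ([380.0, 300.0], 0.38), ([191.0, 178.0], 0.2)]
bath [([186.0
[... 573 characters left out ...]
00000000e+00]])} 0.017 {'time_s': 0.9, 'q': array([ 1.11802220e+00,  2.38192788e-01, -1.34417945e-02,  1.31917763e+00,
       -2.33333843e-05,  1.57079809e+00]), 'joint_vel': array([-0.00029015,  0.00165963,  0.00179837,  0.00025984,  0.00049316,
       -0.0010967 ]), 'effort': array([ 6.02888631e-04, -5.38563323e+01,  3.46693432e+01,  2.43978735e-03,
       -1.96379642e-04,  9.41474696e-06]), 'position': array([0.22967187, 0.47209304, 0.2483027 ]), 'tool_rot': array([ 7.05154790e-01,  3.06141155e+00, -3.25430421e-05]), 'contact_force': array([ 0.01615218,  0.18744243, -0.84834113]), 'torque': array([ 0.01829657,  0.05042083, -0.02335657]), 'gripper_force': 0.0, 'width': 0.08591098148628164}
```

View pics/top0.png

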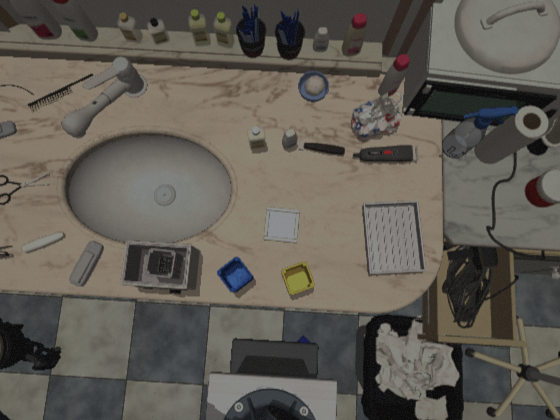

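View pics/side0.png

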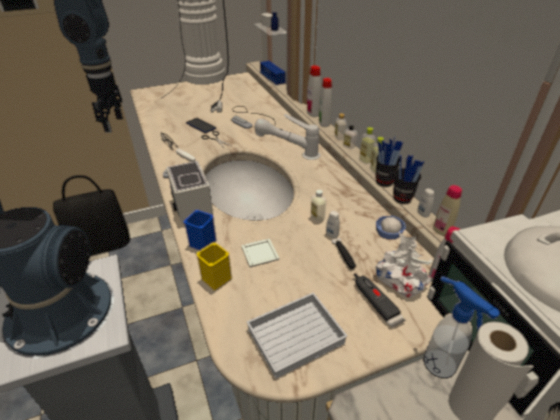

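The beaker could be one of three things in the top view: (234,275) is blue, (298,278) is yellow, and (160,263) is plain steel with black guards inside, standing in the bath. The steel one fits, so I'll confirm it in an enlarged crop. The tray is at about (394,239) and the dish at about (282,225).

```bash
cat > h.py <<'E'
import numpy as np,cv2
from scipy.spatial.transform import Rotation as R
from scipy.optimize import least_squares
def cam(env,c):
    m=env.camera_model(c); 
    if c=="wrist":
        s=env.sense(); T=np.eye(4);T[:3,:3]=R.from_rotvec(s["tool_rot"]).as_matrix();T[:3,3]=s["position"]
        T=T@m["hand_eye"]; return m,T[:3,:3],T[:3,3]
    return m,R.from_rotvec(m["orientation"]).as_matrix(),np.array(m["position"])
def proj(M,p):
    m,r,t=M; q=(np.atleast_2d(p)-t)@r
    return np.c_[m["cx"]+m["fx"]*q[:,0]/-q[:,2], m["cy"]+m["fy"]*(-q[:,1])/-q[:,2]]
def ray(M,px,z):
    m,r,t=M; d=r@np.array([(px[0]-m["cx"])/m["fx"],-(px[1]-m["cy"])/m["fy"],-1])
    return t+d*(z-t[2])/d[2]
def rect(x,y,a,w,l,z):
    c,s=np.cos(a),np.sin(a); k=np.array([[1,1],[1,-1],[-1,-1],[-1,1]])*[w/2,l/2]
    return np.c_[k@np.array([[c,s],[-s,c]])+[x,y],np.full(4,z)]
E
python3 - <<'E'
import cv2,numpy as np
from h import *
a=cv2.imread("pics/top0.png");b=cv2.imread("pics/side0.png")
f=lambda i,c,r,w,h,k:cv2.resize(i[r:r+h,c:c+w],None,fx=k,fy=k,interpolation=cv2.INTER_CUBIC)
g=lambda i:cv2.convertScaleAbs(i,alpha=1.5)
cv2.imwrite("pics/c1.png",g(np.hstack([f(a,115,230,90,70,5),f(b,155,155,70,70,5)])))
cv2.imwrite("pics/c2.png",g(np.vstack([f(a,255,195,180,85,4)])))
from station import env
M=cam(env,"top")
for n,p,z in [("bath",(159,265),.127),("beak",(160,263),.117),("dish",(282,225),.01),("tray",(394,239),.03),("blue",(236,275),.095),("yel",(298,279),.095)]: print(n,ray(M,p,z).round(3))
E
```

```text
bath [0.398 0.28  0.127]
beak [0.404 0.281 0.117]
dish [ 0.529 -0.     0.01 ]
tray [ 0.507 -0.29   0.03 ]
blue [0.388 0.102 0.095]
yel [ 0.387 -0.046  0.095]
```

View pics/c1.png

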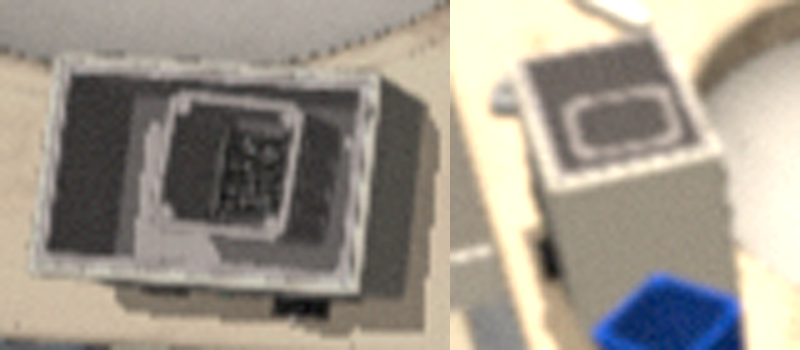

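View pics/c2.png

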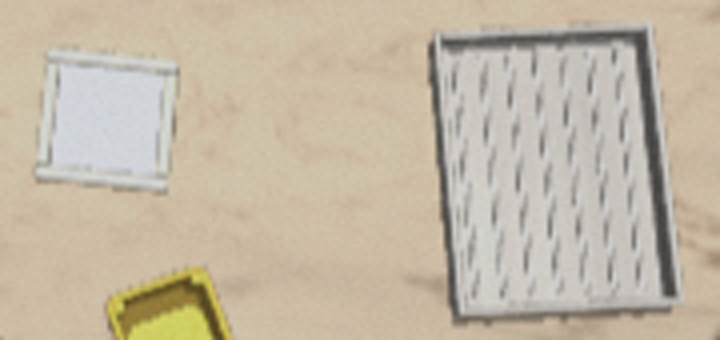

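The crop confirms it: the plain steel beaker with dark guards is in the bath at top px ≈ (161,263). The blue and yellow ones are decoys. Next I'll fit the poses from the corners and check reach.

```bash
cat >> h.py <<'E'
def fit(M,px,w,l,z,x0):
    f=lambda v:(proj(M,rect(*v,w,l,z))-px).ravel()
    s=least_squares(f,x0); return s.x,np.sqrt(2*s.cost/4)
def tool(yaw,pitch,roll=0):
    """tool z: heading yaw, pitched down; tool x up (roll 0); roll about tool z"""
    z=np.array([np.cos(yaw)*np.cos(pitch),np.sin(yaw)*np.cos(pitch),-np.sin(pitch)])
    x=np.array([np.cos(yaw)*np.sin(pitch),np.sin(yaw)*np.sin(pitch),np.cos(pitch)])
    return R.from_matrix(np.c_[x,np.cross(z,x),z])*R.from_euler("z",roll)
E
python3 - <<'E'
from h import *
from station import env
M=cam(env,"top")
def order(p): # rect order: (+,+),(+,-),(-,-),(-,+): up-left, up-right, down-right, down-left
    return np.array(p,float)
C1=lambda p:order(p)/5+[115,230]
C2=lambda p:order(p)/4+[255,195]
for n,p,w,l,z,x0 in [("bath",C1([(58,52),(380,75),(357,295),(30,272)]),.104,.156,.127,(.4,.28,0)),
 ("beaker",C1([(176,90),(304,103),(287,240),(161,226)]),.062,.062,.117,(.4,.28,0)),
 ("dish",C2([(50,48),(178,63),(166,190),(37,178)]),.088,.088,.01,(.53,0,0)),
 ("tray",C2([(435,32),(652,25),(680,302),(458,317)]),.18,.14,.03,(.5,-.29,0))]:
    v,e=fit(M,p-.5+.0,w,l,z,x0); print(n,v.round(4),round(e,2))
for n,p in [("top x fwd .4,.28",(.4,.28,.15))]:
    for yaw in (0,np.pi): 
        print(env.inverse_kinematics(p,tool(yaw,np.pi/2).as_rotvec()))
for S in [(.40,-.16),(.42,-.16),(.45,-.15),(.38,-.16)]:
  for pitch in (0,.17,.35):
   for roll in (0,np.pi):
    y=np.arctan2(S[1],S[0]); q=env.inverse_kinematics((*S,.055),tool(y,pitch,roll).as_rotvec()); print(S,pitch,roll,None if q is None else q.round(2))
for x in (.45,.5):
  for yaw in (-.5,-.25,0):
   for roll in (-2.35,2.35):
    q=env.inverse_kinematics((x,-.28,.13),tool(yaw,.0,roll).as_rotvec()); print(x,yaw,roll,None if q is None else q.round(2))
E
```

```text
bath [ 0.4002  0.2877 -0.007 ] 1.0
beaker [ 0.4052  0.2788 -0.0249] 0.7
dish [ 0.5309  0.0013 -0.0404] 0.7
tray [ 0.5142 -0.2888  0.1037] 0.81
[ 0.61072596  0.23138388 -0.28434578  1.05506667  0.         -2.53086669]
[ 0.61072596  0.23138388 -0.28434578  1.05506667  0.          0.61072596]
(0.4, -0.16) 0 0 None
(0.4, -0.16) 0 3.141592653589793 None
(0.4, -0.16) 0.17 0 None
(0.4, -0.16) 0.17 3.141592653589793 None
(0.4, -0.16) 0.35 0 None
(0.4, -0.16) 0.35 3.141592653589793 None
(0.42, -0.16) 0 0 None
(0.42, -0.16) 0 3.141592653589793 None
(0.42, -0.16) 0.17 0 None
(0.42, -0.16) 0.17 3.141592653589793 None
(0.42, -0.16) 0.35 0 None
(0.42, -0.16) 0.35 3.141592653589793 None
(0.45, -0.15) 0 0 None
(0.45, -0.15) 0 3.141592653589793 None
(0.45, -0.15) 0.17 0 None
(0.45, -0.15) 0.17 3.141592653589793 None
(0.45, -0.15) 0.35 0 None
(0.45, -0.15) 0.35 3.141592653589793 None
(0.38, -0.16) 0 0 None
(0.38, -0.16) 0 3.141592653589793 None
(0.38, -0.16) 0.17 0 None
(0.38, -0.16) 0.17 3.141592653589793 None
(0.38, -0.16) 0.35 0 None
(0.38, -0.16) 0.35 3.141592653589793 None
0.45 -0.5 -2.35 None
0.45 -0.5 2.35 None
0.45 -0.25 -2.35 None
0.45 -0.25 2.35 None
0.45 0 -2.35 None
0.45 0 2.35 None
0.5 -0.5 -2.35 None
0.5 -0.5 2.35 None
0.5 -0.25 -2.35 None
0.5 -0.25 2.35 None
0.5 0 -2.35 None
0.5 0 2.35 None
```

```bash
python3 - <<'E'
from h import *
from station import env
import time
t=time.time()
# reachability by (heading rel. to radial, pitch), min pitch reachable at az -0.35
for z in (.06,.13):
  for r in (.4,.45,.5,.55,.6,.65,.7):
    az=-.45; p=(r*np.cos(az),r*np.sin(az),z); row=[]
    for rel in np.radians([0,30,60,90,-60,-90,180]):
      ok=[int(np.degrees(pi)+.5) for pi in np.radians(np.arange(-20,90,10)) if any(env.inverse_kinematics(p,tool(az+rel,pi,ro).as_rotvec()) is not None for ro in (0,np.pi/2,np.pi,-np.pi/2))]
      row.append((ok[0],ok[-1]) if ok else None)
    print(z,r,row)
print(time.time()-t, env.sense()["time_s"])
E
```

```text
0.06 0.4 [(60, 80), (60, 80), (-19, 80), (-19, 80), (-19, 80), (-19, 80), (10, 80)]
0.06 0.45 [(60, 80), (50, 80), (-9, 80), (-9, 80), (-9, 80), (-9, 80), (20, 80)]
0.06 0.5 [(50, 80), (40, 80), (20, 80), (-9, 80), (10, 80), (-9, 80), (30, 80)]
0.06 0.55 [(50, 80), (40, 80), (20, 80), (0, 80), (10, 80), (0, 80), (40, 80)]
0.06 0.6 [(40, 80), (30, 80), (20, 80), (0, 80), (10, 80), (0, 80), (40, 80)]
0.06 0.65 [(40, 80), (20, 80), (20, 80), (10, 80), (10, 80), (10, 80), (50, 80)]
0.06 0.7 [(20, 80), (10, 80), (20, 80), (10, 80), (10, 80), (10, 80), (60, 80)]
0.13 0.4 [(50, 80), (50, 80), (-19, 80), (-19, 80), (-19, 80), (-19, 80), (10, 80)]
0.13 0.45 [(50, 80), (40, 80), (-9, 80), (-9, 80), (-9, 80), (-9, 80), (20, 80)]
0.13 0.5 [(50, 80), (40, 80), (20, 80), (0, 80), (10, 80), (0, 80), (30, 80)]
0.13 0.55 [(40, 80), (30, 80), (20, 80), (0, 80), (10, 80), (0, 80), (40, 80)]
0.13 0.6 [(40, 80), (30, 80), (20, 80), (10, 80), (10, 80), (10, 80), (50, 80)]
0.13 0.65 [(30, 80), (10, 80), (20, 80), (10, 80), (10, 80), (10, 80), (60, 80)]
0.13 0.7 [(20, 80), (10, 80), (20, 80), (10, 80), (10, 80), (10, 80), (60, 80)]
18.29421615600586 0.9
```

The dish can be approached from the side with a near-horizontal tool pointing −y. The plan:
1. Top-grasp the beaker in the bath and stand it in the dish.
2. Side-grasp it there, pour by rolling the wrist, and return it to the same pose.

First I'll refine the beaker pose with the wrist camera.

```bash
python3 - <<'E'
from h import *
from station import env
env.goto((.403,.283,.30),tool(np.pi,np.pi/2).as_rotvec()); env.sleep(.3)
M=cam(env,"wrist"); im=env.read_camera("wrist")[:,:,::-1]
np.save("w1.npy",np.r_[M[1].ravel(),M[2]])
print(env.sense()["time_s"],env.sense()["position"],[(d["pixel"],d["conf"]) for d in env.look_for("beaker","wrist")])
im=cv2.convertScaleAbs(im,alpha=1.5)
cr=im[110:320,150:430]; cr=cv2.resize(cr,None,fx=2.8,fy=2.8,interpolation=cv2.INTER_CUBIC)
cv2.imwrite("pics/w1.png",cr)
print("pred beaker",proj(M,rect(.4052,.2788,-.0249,.062,.062,.117)).round(),"bath",proj(M,rect(.4002,.2877,-.007,.104,.156,.127)).round())
E
```

```text
2.275 [0.40265122 0.2835524  0.29984299] [([110.9, 163.4], 0.69), ([279.4, 200.1], 0.61)]
pred beaker [[310. 228.]
 [243. 226.]
 [242. 159.]
 [313. 161.]] bath [[372. 248.]
 [200. 247.]
 [193. 129.]
 [382. 131.]]
```

View pics/w1.png

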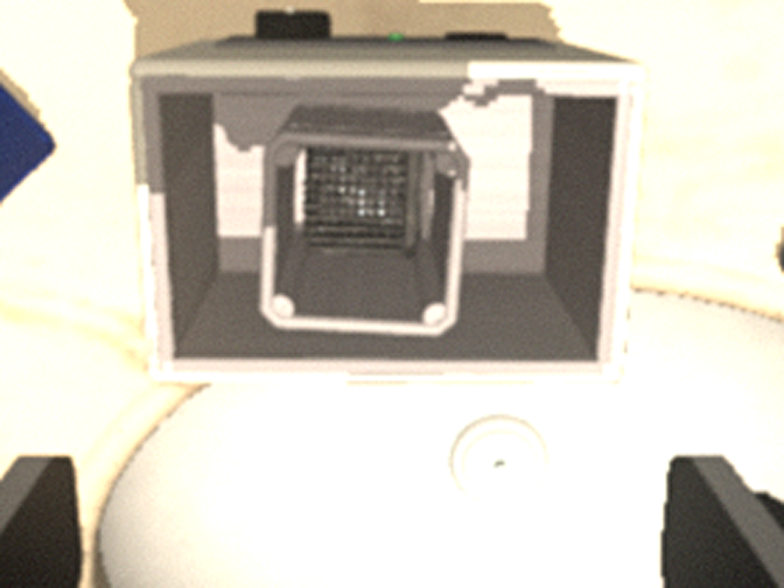

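The wrist view shows the steel beaker with guards. Its rim corners (crop px) are about (267,140), (467,140), (457,332) and (262,325), and the bath rim runs from (135,60) to (620,380). Now I'll fit these.

```bash
python3 - <<'E'
from h import *
from station import env
v=np.load("w1.npy"); M=(env.camera_model("wrist"),v[:9].reshape(3,3),v[9:])
C=lambda p:np.array(p,float)/2.8+[150,110]-.3
for n,p,w,l,z in [("beaker",[(458,331),(260,327),(265,140),(468,140)],.062,.062,.117),("bath",[(621,380),(152,379),(135,60),(645,60)],.104,.156,.127)]:
    x,e=fit(M,C(p),w,l,z,(.4,.28,0)); print(n,x.round(4),round(e,2))
# side-grasp/pour reach survey, heading around -y
for name,p,pit in [("dish",(.531,.001,.06),(.1,.17,.26,.35)),("tray",(.53,-.29,.12),(.1,.17,.26,.35))]:
  for pi in pit:
    for yaw in (-np.pi/2-.04,) if name=="dish" else (-np.pi/2-.04,-1.9,-2.1):
      for ro in ((0,np.pi) if name=="dish" else np.radians([150,-150,30,-30])):
        q=env.inverse_kinematics(p,tool(yaw,pi,ro).as_rotvec())
        if q is not None: print(name,pi,round(yaw,2),round(np.degrees(ro)),q.round(2))
E
```

```text
beaker [ 0.405   0.2809 -0.0239] 1.61
bath [ 0.3999  0.2889 -0.0009] 3.32
dish 0.1 -1.61 0 [ 0.49  1.13  0.13  1.94 -1.03 -0.17]
dish 0.1 -1.61 180 [ 0.49  1.13  0.13  1.94 -1.03  2.97]
dish 0.17 -1.61 0 [ 0.49  1.07  0.09  1.83 -1.02 -0.28]
dish 0.17 -1.61 180 [ 0.49  1.07  0.09  1.83 -1.02  2.86]
dish 0.26 -1.61 0 [ 0.48  1.    0.05  1.7  -1.   -0.42]
dish 0.26 -1.61 180 [ 0.48  1.    0.05  1.7  -1.    2.72]
dish 0.35 -1.61 0 [ 0.47  0.92  0.01  1.58 -0.96 -0.55]
dish 0.35 -1.61 180 [ 0.47  0.92  0.01  1.58 -0.96  2.59]
tray 0.1 -1.9 150 [-0.03  1.03  0.13  1.91 -1.25  2.31]
tray 0.1 -1.9 -150 [-0.03  1.03  0.13  1.91 -1.25 -2.93]
tray 0.1 -1.9 30 [-0.03  1.03  0.13  1.91 -1.25  0.21]
tray 0.1 -1.9 -30 [-0.03  1.03  0.13  1.91 -1.25 -0.83]
tray 0.1 -2.1 150 [-0.06  1.12  0.33  2.13 -1.09  2.42]
tray 0.1 -2.1 -150 [-0.06  1.12  0.33  2.13 -1.09 -2.81]
tray 0.1 -2.1 30 [-0.06  1.12  0.33  2.13 -1.09  0.33]
tray 0.1 -2.1 -30 [-0.06  1.12  0.33  2.13 -1.09 -0.72]
tray 0.17 -1.61 150 [-0.01  0.67 -0.4   0.67 -1.4   1.23]
tray 0.17 -1.61 -150 [-0.01  0.67 -0.4   0.67 -1.4   2.28]
tray 0.
[... 1239 characters left out ...]
-1.05 -1.  ]
tray 0.35 -1.61 150 [-0.03  0.57 -0.43  0.59 -1.22  1.07]
tray 0.35 -1.61 -150 [-0.03  0.57 -0.43  0.59 -1.22  2.11]
tray 0.35 -1.61 30 [-0.03  0.57 -0.43  0.59 -1.22 -1.03]
tray 0.35 -1.61 -30 [-0.03  0.57 -0.43  0.59 -1.22 -2.07]
tray 0.35 -1.9 150 [-0.05  0.79 -0.01  1.42 -1.13  1.74]
tray 0.35 -1.9 -150 [-0.05  0.79 -0.01  1.42 -1.13  2.79]
tray 0.35 -1.9 30 [-0.05  0.79 -0.01  1.42 -1.13 -0.36]
tray 0.35 -1.9 -30 [-0.05  0.79 -0.01  1.42 -1.13 -1.4 ]
tray 0.35 -2.1 150 [-0.08  0.92  0.23  1.75 -1.01  2.  ]
tray 0.35 -2.1 -150 [-0.08  0.92  0.23  1.75 -1.01  3.04]
tray 0.35 -2.1 30 [-0.08  0.92  0.23  1.75 -1.01 -0.1 ]
tray 0.35 -2.1 -30 [-0.08  0.92  0.23  1.75 -1.01 -1.14]
```

```bash
python3 - <<'E'
from h import *
from station import env
env.goto((.531,.001,.25),tool(np.pi-.04,np.pi/2).as_rotvec()); env.sleep(.3)
M=cam(env,"wrist"); im=env.read_camera("wrist")[:,:,::-1]
np.save("w2.npy",np.r_[M[1].ravel(),M[2]])
print([(d["pixel"],d["conf"]) for d in env.look_for("drip_dish","wrist")],env.sense()["time_s"])
p=proj(M,rect(.531,.001,-.04,.088,.088,.01)); print(p.round(1))
c0,r0=(p.min(0)-25).astype(int);c1,r1=(p.max(0)+25).astype(int)
cr=cv2.convertScaleAbs(im[r0:r1,c0:c1],alpha=1.1); k=4
cr=cv2.resize(cr,None,fx=k,fy=k,interpolation=cv2.INTER_CUBIC); cv2.imwrite("pics/w2.png",cr); print(c0,r0,cr.shape)
E
```

```text
[([281.1, 176.4], 0.92)] 3.9167
[[321.9 218.8]
 [240.9 218.7]
 [238.1 136.1]
 [324.8 136.3]]
213 111 (528, 544, 3)
```

View pics/w2.png

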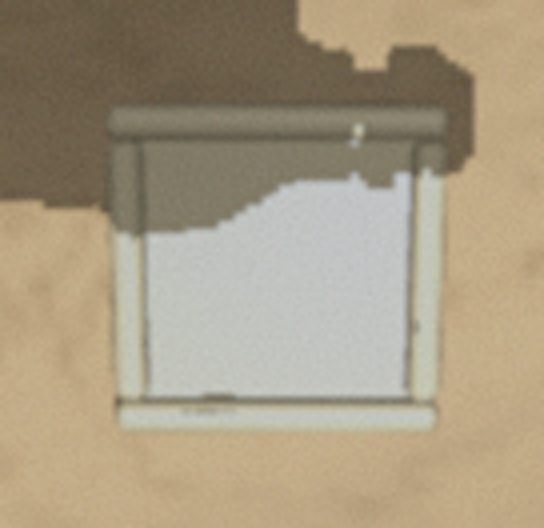

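The wrist view shows the dish empty, with rim corners (crop px) at about (110,105), (446,105), (436,430) and (117,431). That's within 1 px of the prediction. I'll fit it and grasp the beaker.

```bash
python3 - <<'E'
from h import *
from station import env
v=np.load("w2.npy"); M=(env.camera_model("wrist"),v[:9].reshape(3,3),v[9:])
p=np.array([(436,430),(117,431),(110,105),(446,105)],float)/4+[213,111]-.4
print("dish",fit(M,p,.088,.088,.01,(.53,0,0)))
o=tool(np.pi-.024,np.pi/2).as_rotvec()
env.goto((.405,.2845,.21),o); env.line_to((.405,.2845,.150))
env.line_to((.405,.2845,.095),velocity=.06)
s=env.sense(); print("down",s["position"],s["contact_force"])
env.close(45); env.sleep(.3)
s=env.sense(); print("closed",s["width"],s["gripper_force"],s["contact_force"],s["position"])
if s["width"]>.055:
    env.line_to((.405,.2845,.27),velocity=.1); s=env.sense(); print("up",s["width"],s["gripper_force"],s["contact_force"],s["position"],s["time_s"])
    env.read_camera("wrist"); im=env.read_camera("wrist"); cv2.imwrite("pics/w3.png",im[:,:,::-1])
E
```

```text
dish (array([ 0.53117464,  0.00149678, -0.04005606]), np.float64(1.197336260332223))
down [0.40520992 0.28463923 0.09530013] [ 0.55642669 -0.11776852 -0.40972217]
closed 0.06158416991953421 48.327566385269165 [ 0.07238883 -3.31778036  6.11982072] [0.40522699 0.28429484 0.09549347]
up 0.06150461272826284 49.349470138549805 [-0.15384421  0.03782786 -4.49723138] [0.40484539 0.28437104 0.26949836] 9.2583
```

```bash
python3 - <<'E'
from h import *
from station import env
o=tool(np.pi-.04,np.pi/2).as_rotvec(); d=(.531,.0013)
env.goto((*d,.27),o); env.line_to((*d,.11),velocity=.12); env.sleep(.2)
f0=env.sense()["contact_force"][2]
z=.09
env.line_to((*d,z),velocity=.06)
while z>.074:
    z-=.0015; env.line_to((*d,z),velocity=.03)
    s=env.sense(); f=s["contact_force"][2]-f0; print(round(z,4),s["position"][2].round(4),round(f,1))
    if abs(f)>5: break
print(env.sense()["contact_force"],env.sense()["time_s"])
im=env.read_camera("side"); cv2.imwrite("pics/s2.png",cv2.resize(im[190:290,190:330,::-1],None,fx=5,fy=5,interpolation=cv2.INTER_CUBIC))
E
```

```text
0.0885 0.0886 -0.9
0.087 0.087 -0.1
0.0855 0.0854 -0.3
0.084 0.0839 -0.6
0.0825 0.0824 -0.3
0.081 0.0809 -0.8
0.0795 0.0794 -0.6
0.078 0.0779 -0.4
0.0765 0.0773 9.5
[-1.68880846 -1.93013118  6.49714445] 14.9583
```

View pics/s2.png

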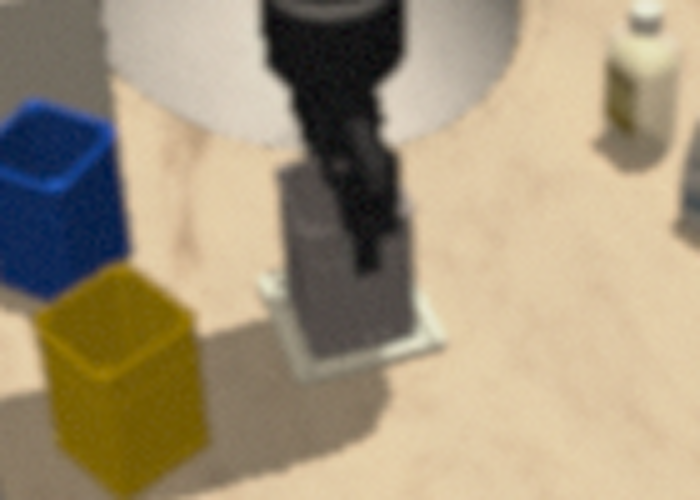

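The beaker touched down at TCP z=0.077, exactly where the dish floor should be, and the view shows it standing inside the white rim. I'll release it and take the side grasp.

```bash
python3 - <<'E'
from h import *
from station import env
env.release(); env.sleep(.2)
s=env.sense(); print(s["contact_force"])
env.line_to((.531,.0013,.27),velocity=.2)
yaw=-np.pi/2-.04; o=tool(yaw,.3).as_rotvec(); h=np.array([np.cos(yaw),np.sin(yaw),0])
g=np.array([.531,.0013,.058]); b=g-.03*h
pre=b+[0,0,.2]
for p in (pre,b,g):
    q=env.inverse_kinematics(p,o); print(None if q is None else q.round(2))
env.goto(pre,o)
print(env.sense()["time_s"],env.sense()["q"].round(2))
im=env.read_camera("side"); M=cam(env,"top"); t=env.read_camera("top")
a=im[130:290,130:350,::-1]; c=t[130:310,110:330,::-1]
f=lambda i:cv2.resize(i,(400,320),interpolation=cv2.INTER_CUBIC)
cv2.imwrite("pics/s3.png",np.hstack([f(a),f(c)]))
E
```

```text
[-0.93679281 -0.15672589 -0.11401346]
[ 0.52  0.77  0.2   2.04 -0.95 -0.44]
[ 0.52  0.99  0.09  1.71 -0.95 -0.44]
[ 0.47  0.97  0.03  1.65 -0.98 -0.48]
17.5917 [ 0.51  0.77  0.2   2.04 -0.95 -0.44]
```

View pics/s3.png

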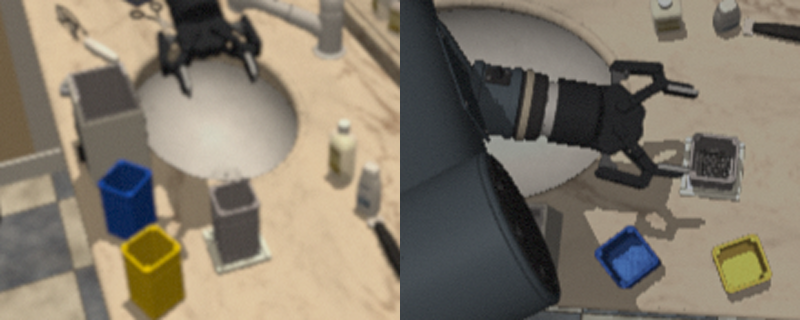

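The beaker stands upright in the dish with guards inside, the gripper is level with it, and the path is clear. I'll descend and grasp, then pour.

```bash
python3 - <<'E'
from h import *
from station import env
yaw=-np.pi/2-.04; h=np.array([np.cos(yaw),np.sin(yaw),0])
g=np.array([.531,.0013,.058]); b=g-.03*h
env.line_to(b+[0,0,.03],velocity=.15); env.line_to(b,velocity=.06)
s=env.sense(); print("low",s["contact_force"],s["position"])
env.line_to(g,velocity=.05); s=env.sense(); print("in",s["contact_force"],s["position"])
env.close(50); env.sleep(.3)
s=env.sense(); print("closed",s["width"],s["gripper_force"],s["contact_force"],s["position"],s["time_s"])
np.save("g.npy",s["position"])
# plan pour, with chained seeds unknown: just list
Rg=tool(yaw,.3); bz=Rg.inv().apply([0,0,1])
m=Rg.inv().apply(np.array([0,0,.099-.058]))   # mouth rel. TCP in tool frame
for y in (-1.9,-1.75):
  for pi in (.2,.3):
    for ro in np.radians([0,60,125,150,165]):
      T=tool(y,pi,ro); mo=T.apply(m)
      p=np.array([.53,-.285,.11])-[mo[0],mo[1],0]
      q=env.inverse_kinematics(p,T.as_rotvec())
      print(y,pi,round(np.degrees(ro)),"tilt",round(np.degrees(np.arccos(T.apply(bz)[2]))),"mouth",(p+mo).round(3),"p",p.round(3),None if q is None else q.round(2))
E
```

```text
low [-0.30817578 -0.06437842  0.63685035] [0.5321477  0.03124678 0.05784413]
in [-0.26972301 -0.95723156 -0.49738926] [0.53101634 0.00123423 0.05807422]
closed 0.060889236083176666 54.96549904346466 [1.12471483 3.3826594  1.58007381] [0.53110392 0.00145728 0.05802839] 21.0167
-1.9 0.2 0 tilt 6 mouth [ 0.53  -0.285  0.151] p [ 0.529 -0.289  0.11 ] [-0.03  0.94  0.06  1.66 -1.21 -0.58]
-1.9 0.2 60 tilt 58 mouth [ 0.53  -0.285  0.132] p [ 0.56  -0.304  0.11 ] [-0.05  0.97  0.16  1.69 -1.23  0.44]
-1.9 0.2 125 tilt 119 mouth [ 0.53  -0.285  0.09 ] p [ 0.555 -0.311  0.11 ] [-0.06  0.96  0.14  1.67 -1.24  1.55]
-1.9 0.2 150 tilt 139 mouth [ 0.53  -0.285  0.079] p [ 0.543 -0.309  0.11 ] [-0.06  0.94  0.1   1.64 -1.24  1.99]
-1.9 0.2 165 tilt 148 mouth [ 0.53  -0.285  0.075] p [ 0.533 -0.307  0.11 ] [-0.06  0.93  0.07  1.63 -1.24  2.25]<stdin>:20: RuntimeWarning: invalid value encountered in arccos
Traceback (most recent call last):
ValueError: cannot convert float NaN to integer
```

```bash
python3 - <<'E'
from h import *
from station import env
g=np.load("g.npy"); y,pi=-1.9,.2; P=np.array([.552,-.327,.115])
env.line_to(g+[0,0,.03],velocity=.05); s=env.sense(); print(s["width"],s["contact_force"])
env.line_to(g+[0,0,.17],velocity=.2)
T=lambda d:tool(y,pi,np.radians(d)).as_rotvec()
env.goto(P+[0,0,.12],T(0)); env.line_to(P,velocity=.12)
env.goto(P,T(70))
for d in range(80,156,5): env.goto(P,T(d))
s=env.sense(); print(s["time_s"],s["position"],s["q"].round(2),s["width"],s["contact_force"])
env.sleep(.6)
R0=tool(-np.pi/2-.04,.3); bz=R.from_rotvec(s["tool_rot"]).apply(R0.inv().apply([0,0,1])); print("tilt",np.arccos(bz[2]),"mouth",s["position"]+.041*bz)
t=env.read_camera("top"); print([(d["pixel"],round(d["conf"],2)) for d in env.look_for("guard_1","top")])
v=env.read_camera("side"); print([(d["pixel"],round(d["conf"],2)) for d in env.look_for("guard_1","side")])
f=lambda i:cv2.resize(i[:,:,::-1],(400,340),interpolation=cv2.INTER_CUBIC)
cv2.imwrite("pics/p1.png",np.hstack([f(t[180:299,320:460]),f(v[270:389,220:360])]))
print(env.sense()["contact_force"],env.sense()["time_s"])
E
```

```text
0.06146242851197527 [-0.33095336 -0.46281906 -4.07431435]
30.1833 [ 0.55202695 -0.32700745  0.11503147] [-0.09  0.94  0.12  1.62 -1.26  2.02] 0.06153900119963164 [ 0.11577279 -0.0607866  -2.31703381]
tilt 2.4780313014779836 mouth [ 0.54230219 -0.30370204  0.08273152]
[([395.7, 256.2], 0.74), ([396.3, 241.5], 0.54), ([390.1, 247.7], 0.41)]
[([273.0, 342.7], 0.8), ([297.7, 336.9], 0.77), ([286.5, 332.8], 0.49)]
[-0.67712594  1.17411218 -2.05022243] 30.9833
```

View pics/p1.png

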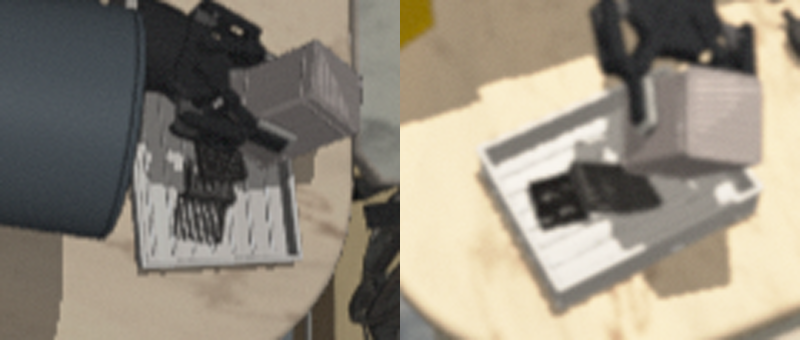

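At least two guards lie in the tray, at side px (273,343) and (298,337). The third may be hidden, so I'll tip further, rise a little and check.

```bash
python3 - <<'E'
from h import *
from station import env
y,pi=-1.9,.2; P=np.array([.552,-.327,.115])
T=lambda d:tool(y,pi,np.radians(d)).as_rotvec()
env.line_to(P+[0,0,.02],velocity=.1)
env.goto(P+[0,0,.02],T(175)); env.sleep(.4)
env.line_to(P+[.0,0,.10],velocity=.1); env.goto(P+[.03,.12,.17],T(160)); env.sleep(.3)
t=env.read_camera("top"); print([(d["pixel"],round(d["conf"],2)) for d in env.look_for("guard_1","top")])
v=env.read_camera("side"); print([(d["pixel"],round(d["conf"],2)) for d in env.look_for("guard_1","side")])
f=lambda i:cv2.resize(i[:,:,::-1],(400,400),interpolation=cv2.INTER_CUBIC)
cv2.imwrite("pics/p2.png",np.hstack([f(t[170:300,340:470]),f(v[250:390,220:360])]))
s=env.sense();print(s["contact_force"],s["time_s"],s["width"])
E
```

```text
[([395.7, 238.4], 0.69), ([392.7, 258.9], 0.61), ([390.6, 249.2], 0.48)]
[([299.8, 337.7], 0.88), ([276.0, 342.5], 0.7), ([284.6, 335.2], 0.66)]
[ 0.01680763  0.18266022 -2.80609059] 34.2333 0.061618955917785
```

View pics/p2.png

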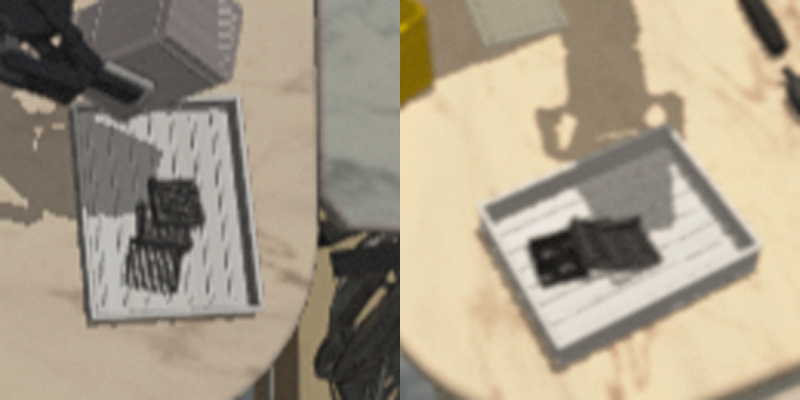

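All three guards now show in the tray: top px (396,238), (391,249), (393,259), and three detections in the side view too. Next I'll right the beaker and put it back in the dish.

```bash
python3 - <<'E'
from h import *
from station import env
g=np.load("g.npy"); o=tool(-np.pi/2-.04,.3).as_rotvec()
p=env.sense()["position"]
env.goto(p,tool(-1.9,.2,0).as_rotvec())
env.goto(g+[0,0,.17],o); env.line_to(g+[0,0,.03],velocity=.12); env.sleep(.2)
f0=env.sense()["contact_force"]; dz=.03
env.line_to(g+[0,0,.010],velocity=.05); dz=.01
while dz>-.003:
    dz-=.001; env.line_to(g+[0,0,dz],velocity=.03)
    s=env.sense(); f=s["contact_force"]-f0; print(round(dz,4),(s["position"]-g).round(4),f.round(1))
    if abs(f[2])>4 or np.hypot(*f[:2])>6: break
print(s["time_s"],s["width"])
E
```

```text
0.009 [0.     0.     0.0091] [-0.1  0.2 -0.3]
0.008 [0.    0.    0.008] [-0.6 -0.1  0.7]
0.007 [0.    0.    0.007] [ 0.4 -0.2  0.1]
0.006 [-0.     -0.      0.0059] [-0.1 -0.9 -0.8]
0.005 [-0.      0.      0.0049] [ 0.2 -0.3 -0.4]
0.004 [-0.     -0.      0.0039] [ 0.3 -0.5 -0. ]
0.003 [-0.     -0.      0.0029] [0.8 0.1 0.1]
0.002 [-0.     -0.      0.0019] [-1.2 -0.2  0.7]
0.001 [-0.    -0.     0.001] [-0.4 -0.3 -0.1]
0.0 [0. 0. 0.] [ 0.3 -0.5  0.6]
-0.001 [ 0.0001  0.     -0.    ] [-0.6  1.8  8.2]
42.3167 0.061596156049105774
```

```bash
python3 - <<'E'
from h import *
from station import env
g=np.load("g.npy"); yaw=-np.pi/2-.04; h=np.array([np.cos(yaw),np.sin(yaw),0])
env.line_to(g,velocity=.03); env.release(); env.sleep(.2); print(env.sense()["contact_force"],env.sense()["width"])
env.line_to(g-.06*h,velocity=.08); env.line_to(g-.06*h+[0,0,.2],velocity=.2); env.sleep(.3)
for c in ("top","side"):
    im=env.read_camera(c); M=cam(env,c)
    print(c,"pred beaker",proj(M,(.531,.0013,.052)).round(),[(d["pixel"],round(d["conf"],2)) for d in env.look_for("beaker",c)])
    print("guards",[(d["pixel"],round(d["conf"],2)) for d in env.look_for("guard_1",c)])
    if c=="top":
        k=proj(M,rect(.531,.0013,-.04,.062,.062,.099)); c0,r0=(k.min(0)-4).astype(int); c1,r1=(k.max(0)+4).astype(int)
        print("pred rim",k.round(1).tolist()); g_=im.mean(2).astype(int)
        r=int(k[:,1].mean()); cc=int(k[:,0].mean()); print("row",r,c0,g_[r,c0:c1].tolist()); print("col",cc,r0,g_[r0:r1,cc].tolist())
print(env.sense()["time_s"])
E
```

```text
[ 0.09289369 -0.0060783  -0.42363955] 0.0853419132563396
top pred beaker [[282. 222.]] [([294.8, 276.4], 0.82), ([230.5, 272.9], 0.78), ([285.6, 221.6], 0.63)]
guards []
pred rim [[270.5, 204.7], [295.6, 207.2], [293.2, 232.1], [267.8, 229.5]]
row 218 263 [88, 88, 82, 107, 108, 106, 99, 124, 62, 74, 75, 74, 73, 78, 119, 137, 106, 106, 108, 102, 78, 76, 73, 76, 74, 76, 74, 77, 75, 71, 63, 88, 123, 120, 161, 155]
col 281 200 [145, 149, 148, 150, 150, 138, 119, 96, 53, 50, 49, 50, 52, 52, 64, 76, 74, 75, 108, 141, 142, 140, 139, 144, 150, 144, 140, 139, 136, 132, 126, 115, 73, 61, 52, 58]
side pred beaker [[259. 239.]] [([201.0, 229.8], 0.98), ([258.1, 239.9], 0.83), ([216.5, 266.2], 0.63), ([346.1, 252.4], 0.43)]
guards [([275.2, 340.3], 0.74), ([283.7, 335.5], 0.57), ([260.0, 239.7], 0.53)]
45.7833
```

```bash
python3 - <<'E'
from station import env
for i in range(2):
    for c in ("top","side"):
        env.read_camera(c); print(c,[(d["pixel"],round(d["conf"],2)) for d in env.look_for("guard_1",c)])
E
```

```text
top [([397.0, 237.3], 0.62), ([390.3, 248.3], 0.55), ([388.9, 256.7], 0.51)]
side [([298.2, 333.4], 0.76), ([273.1, 345.0], 0.53), ([286.0, 338.3], 0.44)]
top [([395.9, 239.3], 0.59), ([384.9, 253.0], 0.42)]
side [([297.7, 334.3], 0.67), ([275.7, 346.1], 0.66), ([283.9, 334.9], 0.45)]
```

Three guards are detected in the tray and none recur in the beaker, so I'm handing in.

```bash
python3 -c "
from station import env
print(env.finish_job())"
```

```text
the job is handed in; nothing more can be done
None
```

I handed the job in at about 46 s on the robot's clock: the cameras show all three guards in the drying tray and the empty beaker standing in the drip dish, released, with no verdict returned.

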